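# Push two plate blanks out over the end of the ledge

### The arm

A 6-joint arm with a two-finger parallel gripper is mounted at the origin on a cart in front of the work surface, level with it; the furniture and walls round the work are solid. World frame = base frame: x ahead of the robot, y to its left, z up, the work surface at z = 0. Lengths are in m, angles in degrees, forces in N, time in s.
With the tool pointing down it reaches from about 0.25 to 0.725 m from the base axis. Payload 9.7 kg.
Tool frame: the origin (TCP) lies between the finger pads; the fingertips stand 11 mm ahead of it and the grasp point (between the pads) lies 8 mm behind it; z points along the fingers, x is the direction in which the jaws open and shut, and the axes are right-handed (so a half turn about z gives the same grasp; the last joint's range is limited). The gripper opens to 85 mm and grips with 20 to 120 N. Pads are 22 mm wide; open, the fingers measure 114 mm over their backs; the gripper's body (76 mm by 85 mm) begins 54 mm behind the grasp point. The pads swing forward as they close: fully open they stand 13 mm farther back than shut.
Start: joints at [66.864, 4.979, 10.078, 95.1, 0, 90], TCP at [0.216, 0.506, 0.242] pointing down, gripper open.
Joint ranges: [-179.16, 179.16], [-48.56, 103.87], [-65.8, 70.77], [-126.05, 130.52], [-82.76, 87.17], [-180, 180]. Speed limits (degrees/s): [127.2, 127.2, 147.25, 180, 180, 180].

### API

Orientations are given as [roll, pitch, yaw] about the fixed x, y, z axes, in that order (R = Rz(yaw) Ry(pitch) Rx(roll)).
In Python, from workcell import get_obs, camera, job_done, spotter gives the robot as it stands.
- The arm moves only by the tool play_rows, never from a script. Its argument "rows" is a list of rows, each a list of 3 entries, a list of its own where there are three numbers: the closure, from 0 (fully open) to 1 (shut), then the shift along the tool's x, y, z in cm, then the turn, a rotation vector about the tool's x, y, z in degrees. In form: [[claw, [x, y, z], [wx, wy, wz]], ...]. A call has 1 to 12 rows; each row shifts and turns the pose as measured when the row begins, along the tool's axes as they then stand; what a row does not reach is not made up. A row lasts 1/10 s, in which the tool goes at most 50 mm and 8.59 degrees, less where a joint would pass 70% of its speed; a pose out of reach is approached as far as the arm can. A call is refused whole if a number of a shift passes 5 or a number of a turn 8.59, either way. A call with a gripper value outside its range is refused whole. The fingers move at their own pace and stop on an object; "newtons" is the grip in N (left out, the last holds). Time passes only in rows, so rows that do not move let the fingers close. It gives the time, the measured TCP pose, the force and the opening at its end, in the units of the state.
- get_obs(): the state, without advancing time (a new reading comes with each control period).
- camera(name): name is "scene" or "top" or "wrist"; returns a dict with "img" (400x640x3 uint8, red, green, blue), "intrinsics" (3x3 intrinsics, pixels), "xyz" and "orientation" of the camera in the world. Camera axes: x right, y down, z forward; pixel columns grow to the right and rows downward; lengths in m; the calibration is good to about 2 mm. The wrist camera is an equidistant fisheye: a pixel r from the principal point sees the ray r / f radians off the axis. A picture is of the moment at which its call begins. There is no depth.
- job_done(): hands the job in, once; it reports no verdict.
Trained networks look in a picture, given as the dict that the camera call returned (one of the last four; its "shot" number tells which), for a name from the list of things; names that differ only in an ending like _2 or _b are one class to them, and where a whole thing is asked for, a point or a joint stands for the part that bears it (a point fixed in the world has none). Each returns a list of dicts, best first, with "confidence" (0 to 1); they miss things now and then, are a little off and sometimes report something else, mostly with a low value. They report only what shows in the picture. A call takes as long as a camera call.
- spotter.spot_in(picture, thing): "point" ([x, y, z] in m, in world coordinates, good to about 4 mm: the middle of the surface that is visible of it).
- spotter.trace(picture, thing): "pixels" (400x640 bool, what is visible of it).
The state is a dict: "time": time; "q": joint angles; "qd": joint speeds; "joint_efforts": joint torques, N m; "ee_pos": TCP position; "tcp_rot": TCP orientation; "wrist_force": force on the tool from outside, world axes, zero at the start; "torque": the same for the moment, N m; "opening": finger opening in m.
Only numpy, scipy, OpenCV 4.12 (cv2) and the standard library are available. Lean on these libraries where they do the work, as an engineer would, in place of code of your own. Each camera call takes 0.05 s, during which the arm holds its last target.

### The job

Two thin aluminium blanks, a long and a short one, lie flat in the two lanes of the wooden ledge, where nobody can get hold of them. With the fingertips push each one along its lane towards the ledge's left end until about 30 mm of it sticks out past the end, so that its edge can be taken from below later. Only push them: do not lift or tip them, leave each flat in its own lane, and do not shove the small things lying round the ledge.

Things in the scene. Friction and masses are not known exactly. Their poses are not given: they have to be found in the camera images.
- ledge: Dark wooden ledge fixed on the bench, 142 mm wide (x), 320 mm long (y); origin: centre of its footprint, on the bench; y runs to its left end (robot's left), where plates shall stick out. Two flat parallel lanes along y, 60 mm above the bench, 62 mm wide, centred at x = -34 and +34 mm, open at both ends; bare lane behind the plates. Ribs 6 mm wide, 4 mm high, beside and between the lanes.
- ledge_lip (a point): Midpoint of the top edge of the ledge's left end, at lane height; axes as the ledge's (y points out past the end, z up). A plate's overhang is the y of its leading end in this frame.
- long_plate: Loose flat aluminium blank, 58 mm wide (its x), 150 mm long (its y), 6 mm thick, 0.10 to 0.18 kg, with a small screw hole near each end, lying flat in one lane (either one) with about 2 mm play at each side. Origin: centre of its underside; y points to the ledge's left end.
- long_plate_lead (a point): Middle of the long plate's leading (left) end face, 75 mm along its y from its origin, 3 mm above its underside.
- short_plate: Loose flat aluminium blank, like the other but 110 mm long (its y), 58 mm wide, 6 mm thick, 0.07 to 0.13 kg, lying flat in the other lane. Origin: centre of its underside; y points to the ledge's left end.
- short_plate_lead (a point): Middle of the short plate's leading (left) end face, 55 mm along its y from its origin, 3 mm above its underside.
- flux_tin: Bystander: round tin with a yellow lid, 57 mm across, 21 mm high, on the bench behind the ledge. Origin under its centre.
- battery_9v: Bystander: small block battery standing on the bench behind the ledge, 17 x 26 x 49 mm high. Origin under its centre.
- screwdriver_red: Bystander: screwdriver with a red handle, 150 mm long, 16 mm thick, lying at the front right. Origin under its centre.
- marker_black: Bystander: white marker with a black cap, 130 mm long, 16 mm thick, lying at the right. Origin under its centre.

How it is judged:
By the outcome, as a careful person would: the job done as asked, in the order asked, and still so for the second after the job is handed in, with the robot touching nothing.
It also fails if it takes over 45 s, if anything falls off the work surface, if the arm or the gripper's body presses on something with over 40 N, if the wrist force passes 120 N, or if a joint passes its speed limit or range.

## Working session

There is one attempt and no reset: what is moved stays moved. The work goes in short steps, Python scripts to look and compute and a tool call to move; the robot and the scene stay as the last step left them, time stands still between calls to the robot, and variables do not carry over. Pictures are saved under pics/ and viewed, and the job is handed in when it is done.

Besides the shell and the picture viewer there is one more tool, called after ">>>" by a JSON object that holds its "name" and its "arguments". play_rows: Moves the arm, as the interface text tells. Its arguments: {"type":"object","properties":{"rows":{"type":"array","items":{"type":"array"}},"newtons":{"type":"number"}},"required":["rows"]}

```bash
mkdir -p pics; ls
cat > h.py <<'E'
import numpy as np, cv2
from workcell import get_obs, camera, job_done, spotter
from scipy.spatial.transform import Rotation as R
def save(p,n): cv2.imwrite(f'pics/{n}.png',p['img'][:,:,::-1])
def Rot(o): return R.from_euler('xyz',o,degrees=True).as_matrix()
def ray(p,u,v):
    K=np.array(p['intrinsics']); d=np.array([(u-K[0,2])/K[0,0],(v-K[1,2])/K[1,1],1]); return Rot(p['orientation'])@d
def onplane(p,u,v,z):
    c=np.array(p['xyz']); d=ray(p,u,v); return c+d*(z-c[2])/d[2]
def proj(p,X):
    K=np.array(p['intrinsics']); c=Rot(p['orientation']).T@(np.array(X)-np.array(p['xyz'])); return (K@c/c[2])[:2]
E
python3 - <<'E'
from h import *
o=get_obs(); print({k:np.round(v,3).tolist() for k,v in o.items()})
for n in ['scene','top']:
    p=camera(n); save(p,n+'0'); print(n,p['xyz'],p['orientation'],np.array(p['intrinsics']).tolist())
    for t in ['ledge','long_plate','short_plate','flux_tin','battery_9v','screwdriver_red','marker_black']:
        print(t,[(np.round(r['point'],3).tolist(),round(r['confidence'],2)) for r in spotter.spot_in(p,t)])
E
```

```text
pics
{'time': 0.0, 'q': [66.864, 5.01, 10.034, 95.098, 0.0, 90.001], 'qd': [-0.003, 0.075, 0.013, 0.055, 0.133, 0.033], 'joint_efforts': [0.0, -52.038, 46.48, 0.016, -0.0, -0.0], 'ee_pos': [0.216, 0.506, 0.242], 'tcp_rot': [-180.0, 0.074, 66.862], 'wrist_force': [-0.106, 0.246, -0.101], 'torque': [-0.015, -0.013, -0.034], 'opening': 0.086}
scene [ 0.12843196 -0.57346897  0.54402432] [-125.0905551    -1.00244876  -33.21298925] [[373.65959382381806, 0.0, 323.5841659977086], [0.0, 373.65959382381806, 200.5153590434368], [0.0, 0.0, 1.0]]
ledge [([0.499, -0.025, 0.063], 0.87)]
long_plate [([0.47, 0.052, 0.065], 0.93)]
short_plate [([0.546, 0.084, 0.059], 0.84)]
flux_tin [([0.64, 0.11, 0.02], 0.54)]
battery_9v [([0.6, 0.021, 0.037], 0.41)]
screwdriver_red [([0.412, -0.199, 0.011], 0.75)]
marker_black []
top [0.38085051 0.01321906 1.10650933] [-170.93332989   -0.58905878  -91.21072837] [[500.05698275746096, 0.0, 322.90870839479385], [0.0, 500.05698275746096, 187.0342242645779], [0.0, 0.0, 1.0]]
ledge [([0.51, 0.014, 0.059], 0.86)]
long_plate [([0.475, 0.061, 0.066], 0.65)]
short_plate [([0.554, 0.094, 0.067], 0.87)]
flux_tin [([0.637, 0.123, 0.016], 0.74)]
battery_9v [([0.51, 0.024, 0.057], 0.74)]
screwdriver_red [([0.406, -0.198, 0.013], 0.79)]
marker_black [([0.63, -0.266, 0.015], 0.94)]
```

View pics/scene0.png

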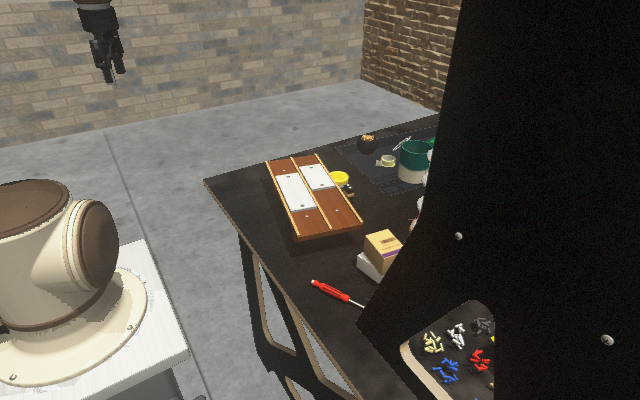

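View pics/top0.png

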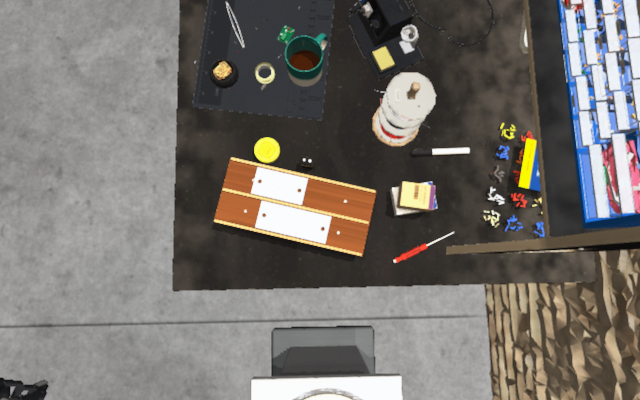

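Run:
```python
from h import *
im=cv2.imread('pics/top0.png')[140:270,200:390]; cv2.imwrite('pics/topz.png',cv2.resize(im,None,fx=4,fy=4,interpolation=cv2.INTER_CUBIC))
p=camera('top')
for t in ['ledge','long_plate','short_plate']:
    r=spotter.trace(p,t)[0]; m=r['pixels'].astype(np.uint8)
    cs=cv2.findContours(m,0,1)[0]; c=max(cs,key=cv2.contourArea); b=cv2.boxPoints(cv2.minAreaRect(c))
    z=.064 if t=='ledge' else .066
    P=np.array([onplane(p,u,v,z) for u,v in b]); print(t,r['confidence'],b.round(1).tolist(),P.round(4)[:,:2].tolist(),P.mean(0).round(4), [np.linalg.norm(P[i]-P[i-1]).round(4) for i in range(4)])
    e=P[1]-P[0]; e2=P[2]-P[1]; e=e if np.linalg.norm(e)>np.linalg.norm(e2) else e2; print(np.degrees(np.arctan2(e[1],e[0])))
```

```text
ledge 0.76 [[212.10000610351562, 222.6999969482422], [227.89999389648438, 154.89999389648438], [377.70001220703125, 189.60000610351562], [362.0, 257.3999938964844]] [[0.4763, 0.2312], [0.6202, 0.1998], [0.5391, -0.1166], [0.3981, -0.0786]] [0.5084 0.059  0.064 ] [np.float64(0.3196), np.float64(0.1473), np.float64(0.3266), np.float64(0.146)]
-104.36524163843902
long_plate 0.79 [[253.6999969482422, 227.8000030517578], [260.20001220703125, 199.60000610351562], [330.8999938964844, 216.10000610351562], [324.3999938964844, 244.1999969482422]] [[0.4638, 0.1446], [0.5225, 0.131], [0.485, -0.0164], [0.4268, -0.0015]] [0.4745 0.0644 0.066 ] [np.float64(0.1507), np.float64(0.0603), np.float64(0.1521), np.float64(0.0601)]
-104.29359546793323
short_plate 0.87 [[249.6999969482422, 193.6999969482422], [256.0, 166.8000030517578], [307.0, 178.8000030517578], [300.70001220703125, 205.6999969482422]] [[0.5355, 0.1531], [0.5927, 0.1398], [0.5648, 0.0322], [0.508, 0.0463]] [0.5503 0.0928 0.066 ] [np.float64(0.1103), np.float64(0.0588), np.float64(0.1112), np.float64(0.0586)]
-104.53644914542132
```

View pics/topz.png

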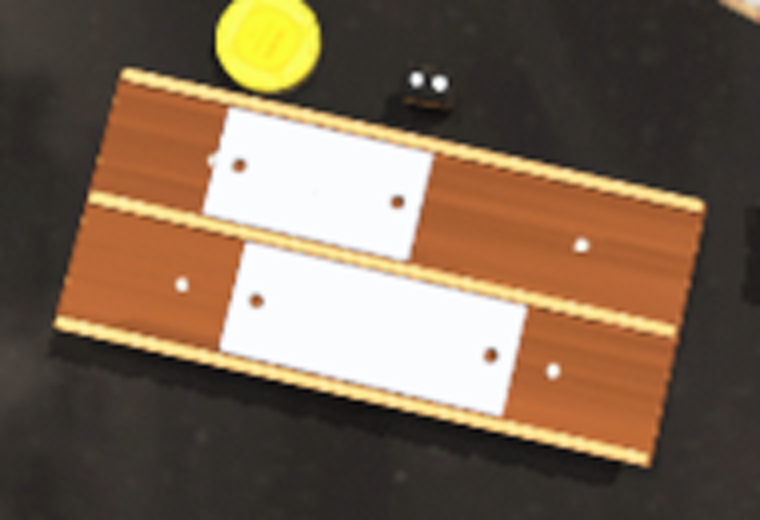

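Run:
```python
from h import *
from scipy.optimize import least_squares
p=camera('top'); s=camera('scene'); save(s,'s1')
im=cv2.imread('pics/s1.png')[140:250,250:380]; cv2.imwrite('pics/sz.png',cv2.resize(im,None,fx=6,fy=6,interpolation=cv2.INTER_CUBIC))
z=lambda l:[((u+.5)/4-.5+200,(v+.5)/4-.5+140) for u,v in l]
def fit(pts,L,W,zz):
    P=np.array([onplane(p,u,v,zz)[:2] for u,v in pts])
    loc=np.array([[W/2,L/2],[W/2,-L/2],[-W/2,-L/2],[-W/2,L/2]])
    def f(a):
        c,q=np.cos(a[2]),np.sin(a[2]); return (loc@np.array([[c,q],[-q,c]])+a[:2]-P).ravel()
    r=least_squares(f,[.5,.06,-.25]); return r.x, np.abs(r.fun).max()
a,e=fit(z([(124,69),(706,202),(649,467),(54,324)]),.32,.142,.064); print('ledge',a[:2].round(4),np.degrees(a[2]),e)
yd=np.array([-np.sin(a[2]),np.cos(a[2])]); xd=np.array([np.cos(a[2]),np.sin(a[2])])
for n,pts,L in [('long',[(245,243),(527,307),(501,415),(220,351)],.15),('short',[(229,107),(433,153),(409,260),(203,214)],.11)]:
    b,e=fit(z(pts),L,.058,.066); d=b[:2]-a[:2]; print(n,b[:2].round(4),np.degrees(b[2]),e,'local',(d@xd).round(4),(d@yd).round(4),'lead overhang',(d@yd+L/2-.16).round(4),'trail local',(d@yd-L/2).round(4), 'trail world',(b[:2]-yd*L/2).round(4))
print('yd',yd)
```

```text
ledge [0.5087 0.0579] -14.396846963921123 0.001531715249928331
long [0.4745 0.0631] -13.966557502186673 0.0007259806801220015 local -0.0344 -0.0034 lead overhang -0.0884 trail local -0.0784 trail world [ 0.4559 -0.0096]
short [0.5518 0.0909] -13.798134470470679 0.0005842422087404889 local 0.0336 0.0428 lead overhang -0.0622 trail local -0.0122 trail world [0.5382 0.0377]
yd [0.24863658 0.96859685]
```

View pics/sz.png

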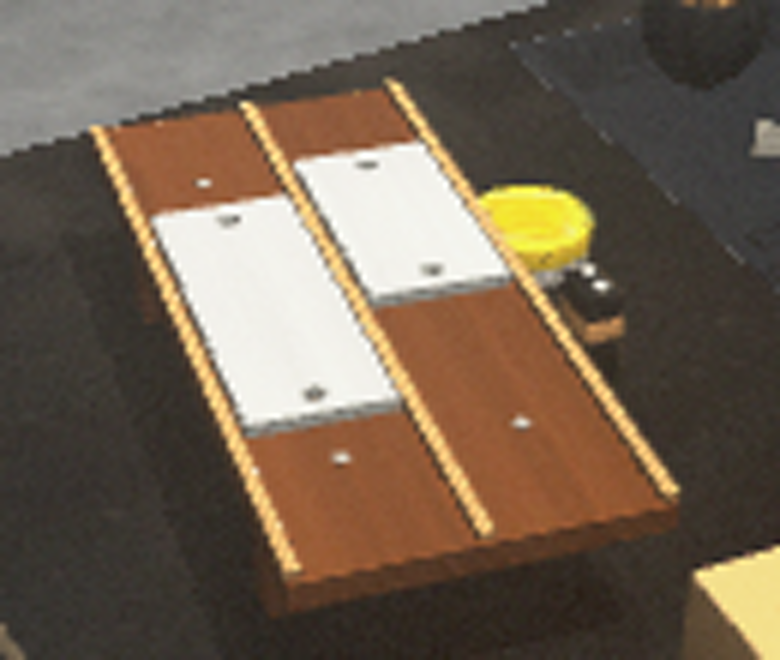

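```bash
cat >> h.py <<'E'
A=np.array([.5087,.0579]); TH=-14.3
xd=np.array([np.cos(np.radians(TH)),np.sin(np.radians(TH))]); yd=np.array([-xd[1],xd[0]])
def w(lx,ly): return A+lx*xd+ly*yd
def loc(P): d=np.array(P)[:2]-A; return d@xd,d@yd
def plan(tgt,yaw,n=None,step=.045):
    o=get_obs(); P=np.array(o['ee_pos']); Rm=Rot(o['tcp_rot']); T=Rot([180,0,yaw]); tgt=np.array(tgt)
    rv=R.from_matrix(Rm.T@T).as_rotvec(degrees=True)
    n=n or int(max(np.ceil(np.linalg.norm(tgt-P)/step),np.ceil(np.linalg.norm(rv)/8.2)))
    print('n',n,'rotvec',rv.round(2),'dist',np.linalg.norm(tgt-P).round(4))
    rows=[]
    for i in range(n):
        Ri=Rm@R.from_rotvec(rv*i/n,degrees=True).as_matrix()
        rows.append([1,(100*Ri.T@(tgt-P)/n).round(2).tolist(),(rv/n).round(1).tolist()])
    print(rows)
def st():
    o=get_obs(); print(round(o['time'],2),np.round(o['ee_pos'],4),np.round(o['tcp_rot'],2),'F',np.round(o['wrist_force'],1),'loc',np.round(loc(o['ee_pos']),4),'op',round(o['opening'],3))
E
python3 - <<'E'
from h import *
st(); t=w(-.034,-.111); print(t); plan([*t,.18],TH,n=14)
E
```

```text
1.1 [0.2161 0.5058 0.2423] [-180.     -0.     66.86] F [ 0.8 -1.2 -0.5] loc [-0.3942  0.3617] op 0.085
[ 0.44833657 -0.04126278]
n 14 rotvec [-0.    0.   81.16] dist 0.5976
[[1, [-2.94, 3.06, 0.44], [-0.0, 0.0, 5.8]], [1, [-2.62, 3.34, 0.44], [-0.0, 0.0, 5.8]], [1, [-2.27, 3.59, 0.44], [-0.0, 0.0, 5.8]], [1, [-1.89, 3.8, 0.44], [-0.0, 0.0, 5.8]], [1, [-1.5, 3.97, 0.44], [-0.0, 0.0, 5.8]], [1, [-1.09, 4.1, 0.44], [-0.0, 0.0, 5.8]], [1, [-0.67, 4.19, 0.44], [-0.0, 0.0, 5.8]], [1, [-0.24, 4.24, 0.44], [-0.0, 0.0, 5.8]], [1, [0.19, 4.24, 0.44], [-0.0, 0.0, 5.8]], [1, [0.61, 4.2, 0.44], [-0.0, 0.0, 5.8]], [1, [1.04, 4.12, 0.44], [-0.0, 0.0, 5.8]], [1, [1.45, 3.99, 0.44], [-0.0, 0.0, 5.8]], [1, [1.84, 3.82, 0.44], [-0.0, 0.0, 5.8]], [1, [2.22, 3.62, 0.44], [-0.0, 0.0, 5.8]]]
```

>>> {"name": "play_rows", "arguments": {"rows": [[1,[-2.9,3.1,0.4],[0,0,5.8]],[1,[-2.6,3.3,0.4],[0,0,5.8]],[1,[-2.3,3.6,0.4],[0,0,5.8]],[1,[-1.9,3.8,0.4],[0,0,5.8]],[1,[-1.5,4.0,0.4],[0,0,5.8]],[1,[-1.1,4.1,0.4],[0,0,5.8]],[1,[-0.7,4.2,0.4],[0,0,5.8]],[1,[-0.2,4.2,0.4],[0,0,5.8]],[1,[0.2,4.2,0.4],[0,0,5.8]],[1,[0.6,4.2,0.4],[0,0,5.8]],[1,[1.0,4.1,0.4],[0,0,5.8]],[1,[1.4,4.0,0.4],[0,0,5.8]]]}}

```text
time: 2.3
ee_pos: [0.4098, 0.0207, 0.1923]
tcp_rot: [-179.9, -0.3, -4.9]
wrist_force: [1.3, 0.9, 0.4]
opening: -0.0003
```

Run:
```python
from h import *
st(); t=w(-.034,-.111); plan([*t,.13],TH)
```

```text
2.3 [0.4098 0.0207 0.1923] [-179.87   -0.31   -4.93] F [1.3 0.9 0.4] loc [-0.0866 -0.0605] op -0.0
n 3 rotvec [-0.15 -0.3   9.37] dist 0.096
[[1, [1.45, 1.95, 2.08], [-0.1, -0.1, 3.1]], [1, [1.55, 1.87, 2.08], [-0.1, -0.1, 3.1]], [1, [1.66, 1.78, 2.08], [-0.1, -0.1, 3.1]]]
```

>>> {"name": "play_rows", "arguments": {"rows": [[1,[1.4,1.9,2.1],[-0.1,-0.1,3.1]],[1,[1.6,1.9,2.1],[-0.1,-0.1,3.1]],[1,[1.7,1.8,2.1],[-0.1,-0.1,3.1]],[1,[0,0,0],[0,0,0]]]}}

```text
time: 2.7
ee_pos: [0.4507, -0.0494, 0.1278]
tcp_rot: [179.9, -0.2, -15.2]
wrist_force: [-0.3, 0.8, -0.5]
opening: -0.0003
```

Run:
```python
from h import *
p=camera('wrist'); save(p,'w1'); t=camera('top'); save(t,'t1')
cv2.imwrite('pics/t1z.png',cv2.resize(t['img'][140:270,200:390,::-1],None,fx=4,fy=4,interpolation=cv2.INTER_CUBIC))
st(); t=w(-.034,-.111); plan([*t,.085],TH)
```

```text
2.8 [ 0.4507 -0.0477  0.1304] [179.91  -0.3  -15.04] F [-0.4  0.6 -0.1] loc [-0.0301 -0.1167] op -0.0
n 2 rotvec [ 0.09 -0.3  -0.74] dist 0.046
[[1, [-0.21, -0.29, 2.27], [0.0, -0.2, -0.4]], [1, [-0.2, -0.29, 2.27], [0.0, -0.2, -0.4]]]
```

View pics/w1.png

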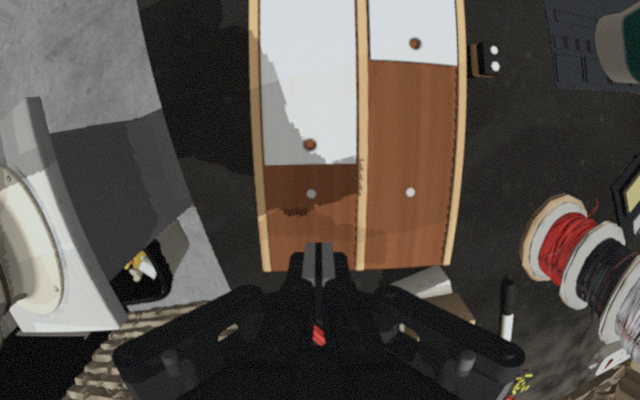

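View pics/t1z.png

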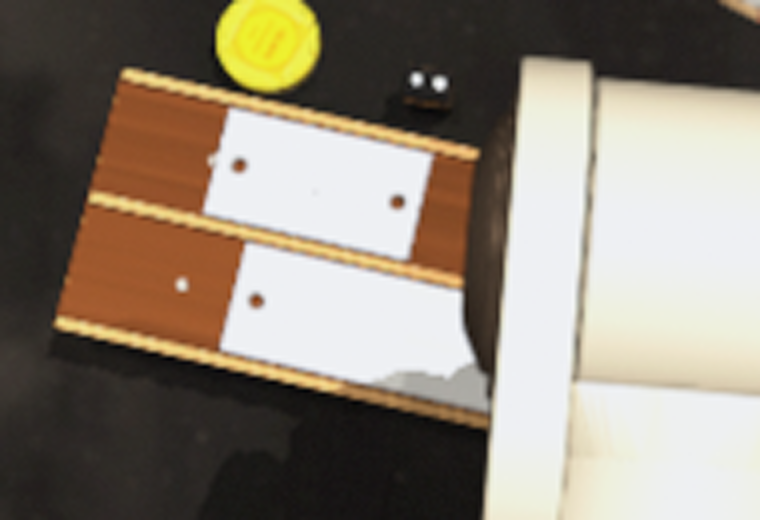

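```bash
cat >> h.py <<'E'
def fray(p,u,v,z):
    K=np.array(p['intrinsics']); a=np.array([(u-K[0,2])/K[0,0],(v-K[1,2])/K[1,1]]); r=np.linalg.norm(a)
    d=Rot(p['orientation'])@np.array([*(a/r*np.sin(r)),np.cos(r)]); c=np.array(p['xyz']); return c+d*(z-c[2])/d[2]
E
python3 - <<'E'
from h import *
p=camera('wrist'); st()
for n,u,v,z in [('L outer',249,60,.064),('L outer',252,130,.064),('L outer',262,250,.064),('mid L',358,60,.064),('mid R',370,60,.064),('mid R',368,250,.064),('R outer',467,60,.064),('R outer',456,170,.064),('R outer',447,255,.064),('trail',310,164,.066),('trailshort',415,63,.066)]:
    print(n,np.round(loc(fray(p,u,v,z)),4))
E
```

```text
2.85 [ 0.4509 -0.0473  0.1312] [179.92  -0.38 -14.98] F [-0.4 -0.3 -0.3] loc [-0.03   -0.1162] op 0.0
L outer [-0.0727 -0.0093]
L outer [-0.0721 -0.0553]
L outer [-0.0712 -0.1409]
mid L [-0.0035 -0.0112]
mid R [ 0.0042 -0.011 ]
mid R [ 0.0056 -0.1421]
R outer [ 0.0727 -0.0053]
R outer [ 0.0673 -0.083 ]
R outer [ 0.0689 -0.1497]
trail [-0.0349 -0.0784]
trailshort [ 0.0336 -0.0116]
```

>>> {"name": "play_rows", "arguments": {"rows": [[1,[-0.2,-0.3,2.2],[0,-0.2,-0.4]],[1,[-0.2,-0.3,2.2],[0,-0.2,-0.4]],[1,[0,0,0],[0,0,0]]]}}

```text
time: 3.15
ee_pos: [0.4499, -0.0382, 0.0903]
tcp_rot: [-180.0, -0.3, -13.9]
wrist_force: [-0.6, 0.4, 0.7]
opening: 0.0001
```

Run:
```python
from h import *
st(); t=w(-.034,-.111); plan([*t,.075],TH)
```

```text
3.15 [ 0.4499 -0.0382  0.0903] [-179.99   -0.33  -13.87] F [-0.6  0.4  0.7] loc [-0.0333 -0.1077] op 0.0
n 1 rotvec [-0.01 -0.33  0.43] dist 0.0157
[[1, [-0.08, 0.33, 1.53], [-0.0, -0.3, 0.4]]]
```

>>> {"name": "play_rows", "arguments": {"rows": [[1,[-0.1,0.1,0.8],[0,-0.3,0.4]],[1,[0,0,0.6],[0,0,0]],[1,[0,0,0],[0,0,0]]]}}

```text
time: 3.45
ee_pos: [0.4498, -0.0378, 0.0791]
tcp_rot: [-179.9, -0.3, -14.1]
wrist_force: [0.4, 0.1, -0.0]
opening: 0.0001
```

Run:
```python
from h import *
st(); p=camera('wrist'); st(); save(p,'w2'); s=camera('scene'); cv2.imwrite('pics/s2z.png',cv2.resize(s['img'][140:250,250:380,::-1],None,fx=6,fy=6,interpolation=cv2.INTER_CUBIC))
```

```text
3.45 [ 0.4498 -0.0378  0.0791] [-179.95   -0.27  -14.14] F [ 0.4  0.1 -0. ] loc [-0.0334 -0.1073] op 0.0
3.5 [ 0.45   -0.0379  0.0795] [-179.94   -0.3   -14.14] F [-0.3  0.4 -1.1] loc [-0.0332 -0.1073] op 0.0
```

View pics/s2z.png

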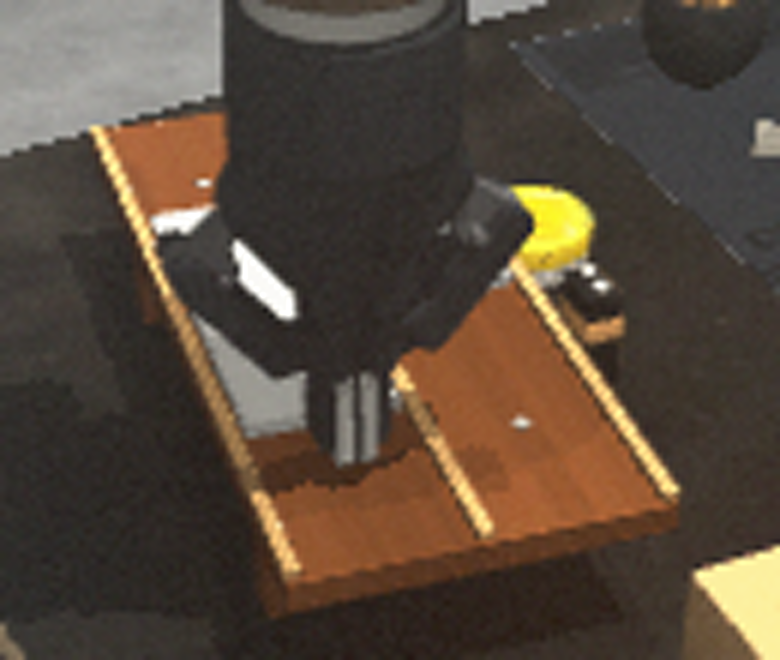

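>>> {"name": "play_rows", "arguments": {"rows": [[1,[0,0,0.4],[0,0,0]],[1,[0,0,0.3],[0,0,0]],[1,[0,0,0],[0,0,0]]]}}

```text
time: 3.85
ee_pos: [0.4506, -0.0382, 0.073]
tcp_rot: [-179.9, -0.4, -14.2]
wrist_force: [-0.5, 0.1, 0.6]
opening: -0.0002
```

Run:
```python
from h import *
st()
```

```text
3.85 [ 0.4506 -0.0382  0.073 ] [-179.93   -0.38  -14.17] F [-0.5  0.1  0.6] loc [-0.0325 -0.1075] op -0.0
```

>>> {"name": "play_rows", "arguments": {"rows": [[1,[-0.1,-0.8,0],[0,-0.2,0]],[1,[0,-0.8,0],[0,0,0]],[1,[0,-0.5,0],[0,0,0]],[1,[0,-0.6,0],[0,0,0]],[1,[0,-0.8,0],[0,0,0]],[1,[0,-0.8,0],[0,0,0]],[1,[0,-0.8,0],[0,0,0]],[1,[0,-0.8,0],[0,0,0]]]}}

```text
time: 4.65
ee_pos: [0.4651, 0.0237, 0.073]
tcp_rot: [-180.0, -0.2, -14.2]
wrist_force: [1.0, -0.9, -0.9]
opening: -0.0
```

Run:
```python
from h import *
st()
t=camera('wrist'); save(t,'w3'); st()
```

```text
4.65 [0.4651 0.0237 0.073 ] [-1.7997e+02 -1.6000e-01 -1.4220e+01] F [ 1.  -0.9 -0.9] loc [-0.0338 -0.0439] op -0.0
4.7 [0.4654 0.0246 0.073 ] [-1.7993e+02 -1.6000e-01 -1.4190e+01] F [-0.6  0.9  0.2] loc [-0.0338 -0.043 ] op 0.0
```

View pics/w3.png

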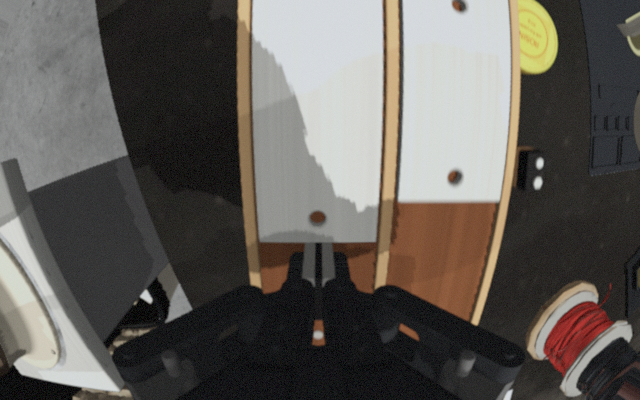

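Run:
```python
from h import *
p=camera('wrist'); st()
for u,v in [(270,243),(318,243),(360,243)]: print(np.round(loc(fray(p,u,v,.066)),4))
print('short',np.round(loc(fray(p,450,203,.066)),4))
r=spotter.trace(p,'long_plate')[0]['pixels']; print([(c,np.where(r[:,c])[0].max()) for c in (270,290,350,370)])
```

```text
4.75 [0.4652 0.024  0.073 ] [-1.7995e+02 -1.6000e-01 -1.4150e+01] F [ 0.4 -0.1  0.3] loc [-0.0338 -0.0436] op -0.0
[-0.0583 -0.0335]
[-0.0342 -0.0334]
[-0.0131 -0.0335]
short [ 0.0326 -0.0126]
[(270, np.int64(240)), (290, np.int64(240)), (350, np.int64(240)), (370, np.int64(240))]
```

>>> {"name": "play_rows", "arguments": {"rows": [[1,[0,-0.8,0],[0,0,0]],[1,[0,-0.8,0],[0,0,0]],[1,[0,-0.8,0],[0,0,0]],[1,[0,-0.8,0],[0,0,0]],[1,[0,-0.8,0],[0,0,0]],[1,[0,-0.8,0],[0,0,0]],[1,[0,-0.6,0],[0,0,0]],[1,[0,-0.4,0],[0,0,0]],[1,[0,0,0],[0,0,0]]]}}

```text
time: 5.7
ee_pos: [0.4804, 0.0846, 0.073]
tcp_rot: [-180.0, -0.2, -14.2]
wrist_force: [-0.2, -0.2, 0.2]
opening: 0.0
```

Run:
```python
from h import *
p=camera('top'); save(p,'t4'); st()
cv2.imwrite('pics/t4z.png',cv2.resize(p['img'][130:270,180:370,::-1],None,fx=4,fy=4,interpolation=cv2.INTER_CUBIC))
p=camera('wrist'); save(p,'w4')
```

```text
5.75 [0.4804 0.0845 0.073 ] [-1.7998e+02 -1.5000e-01 -1.4190e+01] F [ 0.3 -0.6 -0.2] loc [-0.034   0.0187] op 0.0
```

View pics/t4z.png

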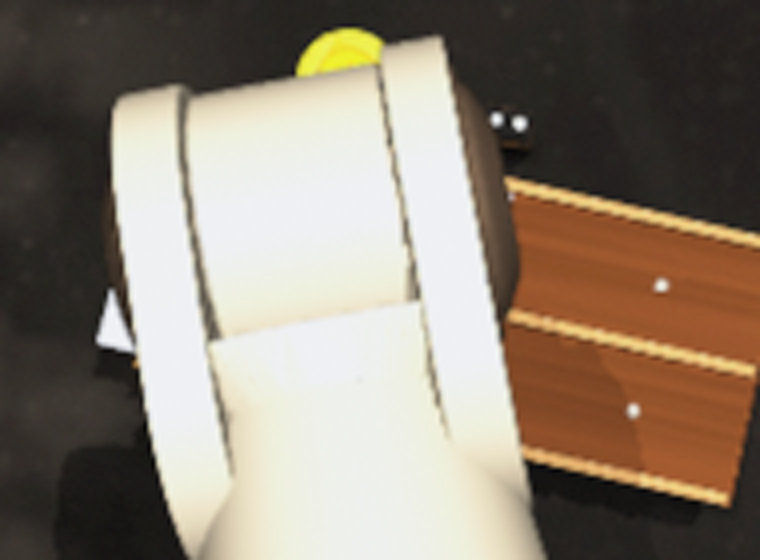

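View pics/w4.png

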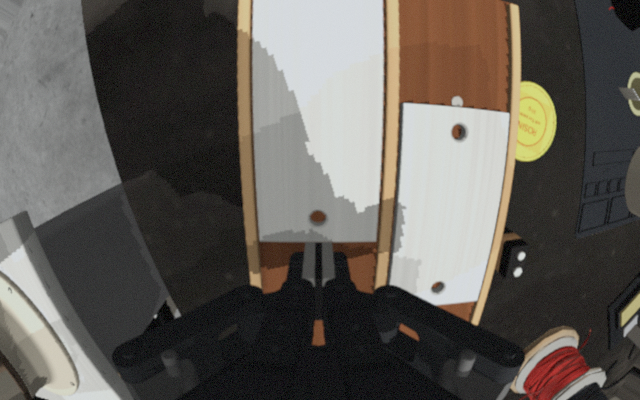

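>>> {"name": "play_rows", "arguments": {"rows": [[1,[0,-0.3,0],[0,0,0]],[1,[0,-0.3,0],[0,0,0]],[1,[0,-0.2,0],[0,0,0]],[1,[0,0,0],[0,0,0]]]}}

```text
time: 6.2
ee_pos: [0.4823, 0.0919, 0.073]
tcp_rot: [-180.0, -0.1, -14.3]
wrist_force: [0.7, -0.6, 0.2]
opening: 0.0001
```

Run:
```python
from h import *
p=camera('wrist'); st();save(p,'w5')
r=spotter.trace(p,'long_plate')[0]['pixels']
for c in (270,290,350,370):
    v=np.where(r[:,c])[0].max()+.5; print(v,np.round(loc(fray(p,c,v,.066)),4))
p=camera('scene'); cv2.imwrite('pics/s5z.png',cv2.resize(p['img'][120:250,230:380,::-1],None,fx=5,fy=5,interpolation=cv2.INTER_CUBIC))
```

```text
6.25 [0.4823 0.0918 0.073 ] [-1.800e+02 -1.400e-01 -1.427e+01] F [0.5 0.2 0.2] loc [-0.034   0.0264] op 0.0
240.5 [-0.0584  0.0372]
240.5 [-0.0483  0.0373]
241.5 [-0.0184  0.0367]
241.5 [-0.0083  0.0366]
```

View pics/s5z.png

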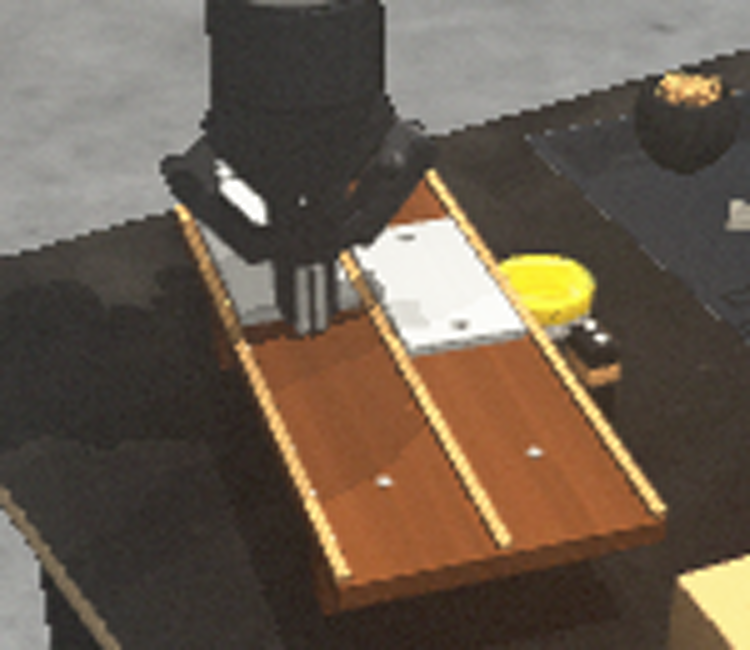

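View pics/w5.png

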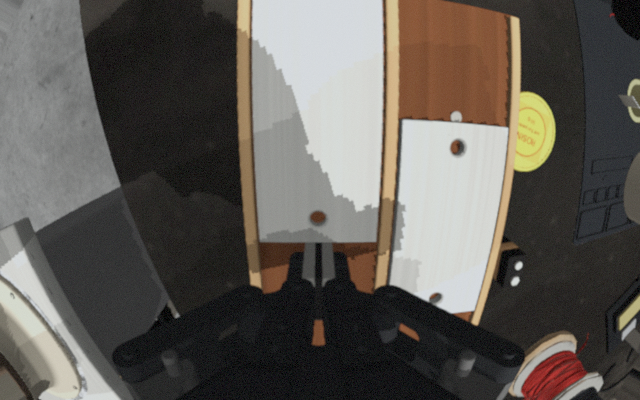

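>>> {"name": "play_rows", "arguments": {"rows": [[1,[0,-0.15,0],[0,0,0]],[1,[0,-0.15,0],[0,0,0]],[1,[0,0,0],[0,0,0]]]}}

```text
time: 6.65
ee_pos: [0.483, 0.0946, 0.073]
tcp_rot: [180.0, -0.1, -14.3]
wrist_force: [-0.6, 1.0, -0.5]
opening: -0.0002
```

Run:
```python
from h import *
st()
```

```text
6.65 [0.483  0.0946 0.073 ] [ 1.7999e+02 -1.5000e-01 -1.4290e+01] F [-0.6  1.  -0.5] loc [-0.034   0.0292] op -0.0
```

>>> {"name": "play_rows", "arguments": {"rows": [[1,[0,1,0],[0,0,0]],[1,[0,1,-0.5],[0,0,0]],[1,[0,0.5,-3.5],[0,0,0]],[1,[1.0,0,-4.0],[0,0,0]],[1,[3,0.5,-3],[0,0,0]],[1,[2.5,0.5,0],[0,0,0]],[1,[0,0,0],[0,0,0]]]}}

```text
time: 7.35
ee_pos: [0.5362, 0.0386, 0.1889]
tcp_rot: [180.0, -0.2, -14.3]
wrist_force: [-1.2, -0.2, -1.5]
opening: 0.0001
```

Run:
```python
from h import *
st()
p=camera('wrist'); save(p,'w6')
p=camera('top'); cv2.imwrite('pics/t6z.png',cv2.resize(p['img'][130:270,180:370,::-1],None,fx=4,fy=4,interpolation=cv2.INTER_CUBIC))
```

```text
7.35 [0.5362 0.0386 0.1889] [ 1.7997e+02 -1.6000e-01 -1.4300e+01] F [-1.2 -0.2 -1.5] loc [ 0.0314 -0.0119] op 0.0
```

View pics/w6.png

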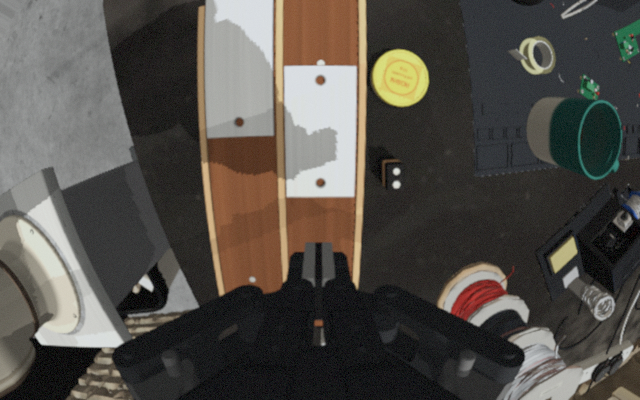

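View pics/t6z.png

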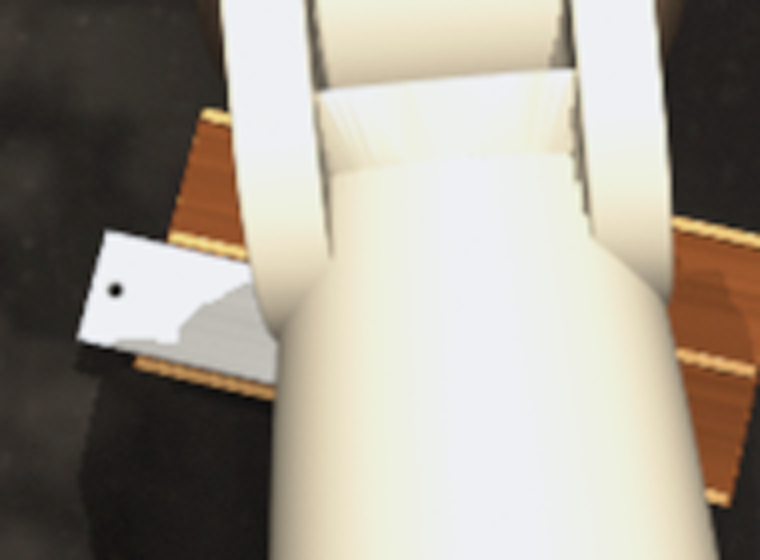

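Run:
```python
from h import *
p=camera('top'); st()
f=lambda u,v,z: np.round(loc(onplane(p,(u+.5)/4-.5+180,(v+.5)/4-.5+130,z)),4)
print('lead',f(105,231,.066),f(78,340,.066)); print('lip',f(203,109,.064),f(169,236,.064),f(135,362,.064), f(187,175,.060))
p=camera('wrist')
r=spotter.trace(p,'short_plate')[0]['pixels']
for c in (295,310,340): 
    v=np.where(r[:,c])[0].max()+.5; print(v,np.round(loc(fray(p,c,v,.066)),4))
plan([*w(.034,-.047),.085],TH)
```

```text
7.5 [0.5339 0.0399 0.1883] [ 1.7996e+02 -5.0000e-02 -1.4250e+01] F [-0.   0.2 -0.5] loc [ 0.0288 -0.0112] op 0.0
lead [-0.0055  0.1917] [-0.0642  0.1902]
lip [0.07   0.1588] [-0.0002  0.1588] [-0.0685  0.1589] [0.0341 0.1588]
196.5 [ 0.0085 -0.0125]
196.5 [ 0.0215 -0.0125]
196.5 [ 0.0473 -0.0125]
n 3 rotvec [ 0.05 -0.03  0.1 ] dist 0.1093
[[1, [0.18, 1.2, 3.43], [0.0, -0.0, 0.0]], [1, [0.18, 1.2, 3.43], [0.0, -0.0, 0.0]], [1, [0.19, 1.2, 3.43], [0.0, -0.0, 0.0]]]
```

>>> {"name": "play_rows", "arguments": {"rows": [[1,[0.2,1.2,3.4],[0,0,0]],[1,[0.2,1.2,3.4],[0,0,0]],[1,[0.2,1.2,3.0],[0,0,0]],[1,[0,0,0],[0,0,0]]]}}

```text
time: 8.0
ee_pos: [0.5277, 0.0049, 0.0872]
tcp_rot: [180.0, -0.0, -14.0]
wrist_force: [-0.0, 0.6, -0.5]
opening: -0.0001
```

Run:
```python
from h import *
st();plan([*w(.034,-.047),.074],TH)
```

```text
8.0 [0.5277 0.0049 0.0872] [ 1.800e+02 -5.000e-02 -1.398e+01] F [-0.   0.6 -0.5] loc [ 0.0315 -0.0466] op -0.0
n 1 rotvec [ 0.   -0.05  0.32] dist 0.0134
[[1, [0.25, 0.04, 1.32], [0.0, -0.0, 0.3]]]
```

>>> {"name": "play_rows", "arguments": {"rows": [[1,[0.2,0,0.8],[0,0,0.3]],[1,[0,0,0.4],[0,0,0]],[1,[0,0,0],[0,0,0]]]}}

```text
time: 8.3
ee_pos: [0.53, 0.0058, 0.0773]
tcp_rot: [-179.9, -0.2, -14.3]
wrist_force: [0.4, 0.0, 0.2]
opening: 0.0002
```

Run:
```python
from h import *
st();plan([*w(.034,-.047),.073],TH)
```

```text
8.3 [0.53   0.0058 0.0773] [-1.7995e+02 -1.6000e-01 -1.4260e+01] F [0.4 0.  0.2] loc [ 0.0335 -0.0452] op 0.0
n 1 rotvec [-0.05 -0.16  0.04] dist 0.0047
[[1, [0.05, 0.18, 0.43], [-0.1, -0.2, 0.0]]]
```

>>> {"name": "play_rows", "arguments": {"rows": [[1,[0,0,0.4],[0,0,0]],[1,[0,0,0.1],[0,0,0]],[1,[0,0,0],[0,0,0]]]}}

```text
time: 8.6
ee_pos: [0.5314, 0.0068, 0.0743]
tcp_rot: [-179.9, -0.4, -14.2]
wrist_force: [-0.0, 0.1, -0.0]
opening: -0.0002
```

Run:
```python
from h import *
st()
```

```text
8.6 [0.5314 0.0068 0.0743] [-179.89   -0.36  -14.18] F [-0.   0.1 -0. ] loc [ 0.0346 -0.0439] op -0.0
```

Tip is at 63.3 mm. I'll go 1 mm lower and push.

>>> {"name": "play_rows", "arguments": {"rows": [[1,[0,-0.3,0.1],[0,0,0]],[1,[0,-0.8,0],[0,0,0]],[1,[0,-0.5,0],[0,0,0]],[1,[0,-0.5,0],[0,0,0]],[1,[0,-0.8,0],[0,0,0]],[1,[0,-0.8,0],[0,0,0]],[1,[0,-0.8,0],[0,0,0]],[1,[0,0,0],[0,0,0]]]}}

```text
time: 9.4
ee_pos: [0.5438, 0.0548, 0.0739]
tcp_rot: [-179.9, -0.4, -14.2]
wrist_force: [-0.3, 0.2, 0.1]
opening: -0.0002
```

Run:
```python
from h import *
st()
p=camera('wrist'); save(p,'w7')
r=spotter.trace(p,'short_plate')[0]['pixels']
for c in (270,290,350,370): 
    v=np.where(r[:,c])[0].max()+.5; print(v,np.round(loc(fray(p,c,v,.066)),4))
```

```text
9.4 [0.5438 0.0548 0.0739] [-179.88   -0.41  -14.17] F [-0.3  0.2  0.1] loc [0.0348 0.0057] op -0.0
240.5 [0.0103 0.0161]
239.5 [0.0204 0.0168]
240.5 [0.0505 0.0162]
240.5 [0.0607 0.016 ]
```

View pics/w7.png

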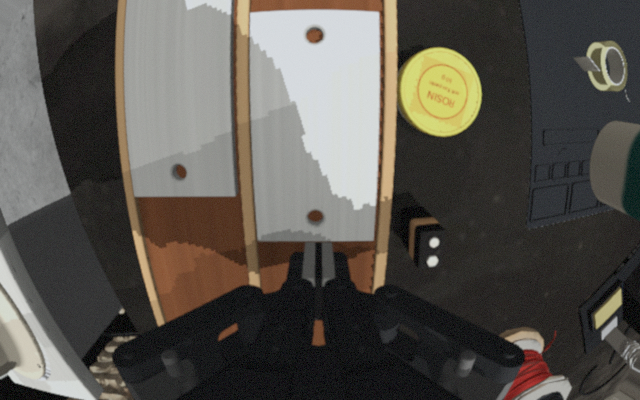

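>>> {"name": "play_rows", "arguments": {"rows": [[1,[-0.05,-0.8,0.05],[0,0,0]],[1,[0,-0.8,0],[0,0,0]],[1,[0,-0.8,0],[0,0,0]],[1,[0,-0.8,0],[0,0,0]],[1,[0,-0.8,0],[0,0,0]],[1,[0,-0.7,0],[0,0,0]],[1,[0,-0.4,0],[0,0,0]],[1,[0,0,0],[0,0,0]]]}}

```text
time: 10.3
ee_pos: [0.5567, 0.1078, 0.0734]
tcp_rot: [-179.9, -0.4, -14.2]
wrist_force: [-0.2, -0.4, -0.4]
opening: -0.0004
```

Run:
```python
from h import *
st()
p=camera('wrist'); save(p,'w8')
```

```text
10.3 [0.5567 0.1078 0.0734] [-179.92   -0.41  -14.21] F [-0.2 -0.4 -0.4] loc [0.0342 0.0602] op -0.0
```

View pics/w8.png

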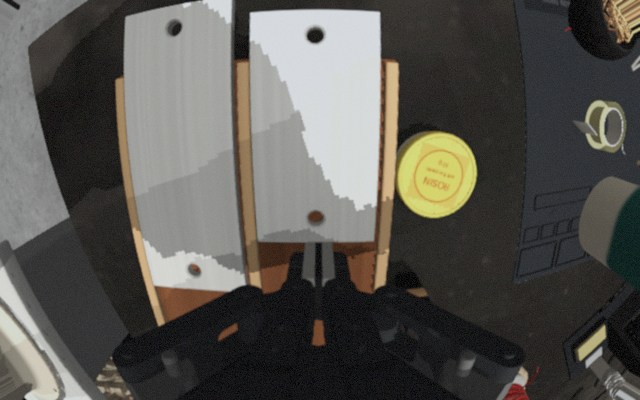

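Run:
```python
from h import *
p=camera('wrist'); st()
f=lambda u,v,z: np.round(loc(fray(p,u,v,z)),4)
print('lip',f(243,61,.064),f(391,61,.064),f(119,78,.064)); print('short lead',f(255,10.5,.066),f(315,9.5,.066),f(375,10.5,.066)); print('long lead',f(128,15,.066),f(190,0,.066),f(125,17,.066)); print('trail s',f(318,242,.066),'trail long',f(200,291,.066))
cv2.imwrite('pics/w8z.png',cv2.resize(p['img'][0:100,100:300,::-1],None,fx=4,fy=4,interpolation=cv2.INTER_CUBIC))
```

```text
10.4 [0.5566 0.1073 0.0734] [-179.92   -0.4   -14.24] F [-0.2 -0.5  0.1] loc [0.0342 0.0597] op -0.0
lip [-0.0004  0.1578] [0.0672 0.1578] [-0.0691  0.1575]
short lead [0.0053 0.1816] [0.0325 0.1809] [0.0595 0.1815]
long lead [-0.0627  0.1905] [-0.0269  0.1913] [-0.0646  0.1898]
trail s [0.0338 0.0699] trail long [-0.0335  0.0376]
```

View pics/w8z.png

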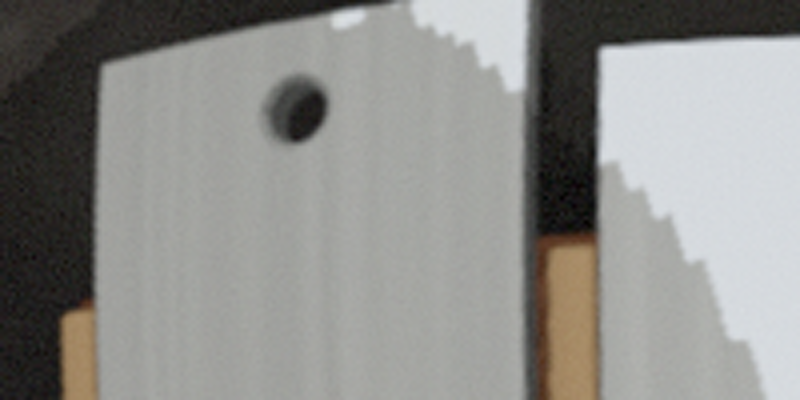

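>>> {"name": "play_rows", "arguments": {"rows": [[1,[0,-0.3,0],[0,0,0]],[1,[0,-0.3,0],[0,0,0]],[1,[0,-0.2,0],[0,0,0]],[1,[0,0,0],[0,0,0]]]}}

```text
time: 10.8
ee_pos: [0.5586, 0.115, 0.0734]
tcp_rot: [-179.9, -0.4, -14.3]
wrist_force: [-0.7, -0.3, -0.5]
opening: -0.0
```

Run:
```python
from h import *
p=camera('wrist'); st(); save(p,'w9')
```

```text
10.85 [0.5585 0.1149 0.0735] [-179.93   -0.39  -14.3 ] F [-1.  -0.4 -0.9] loc [0.0342 0.0675] op -0.0
```

View pics/w9.png

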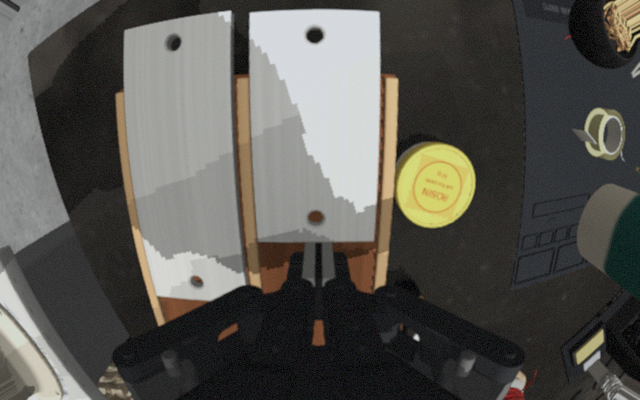

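Run:
```python
from h import *
p=camera('wrist'); st()
f=lambda u,v,z: np.round(loc(fray(p,u,v,z)),4)
print('short',f(255,10.5,.066),f(315,9.5,.066),f(375,10.5,.066),'long',f(130,29,.066),f(180,19,.066),f(228,12,.066),'lip',f(243,74,.061),f(391,74,.061))
cv2.imwrite('pics/w9z.png',cv2.resize(p['img'][0:110,110:310,::-1],None,fx=4,fy=4,interpolation=cv2.INTER_CUBIC))
```

```text
10.9 [0.5585 0.1149 0.0735] [-179.93   -0.39  -14.3 ] F [-0.9  0.6  0.2] loc [0.0342 0.0675] op -0.0
short [0.0055 0.1892] [0.0326 0.1885] [0.0597 0.189 ] long [-0.0607  0.19  ] [-0.0315  0.1897] [-0.0072  0.1898] lip [-0.001   0.1596] [0.0681 0.1595]
```

View pics/w9z.png

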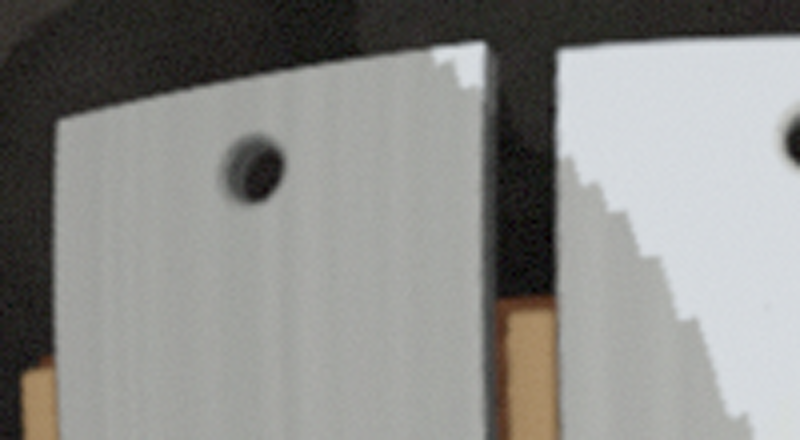

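>>> {"name": "play_rows", "arguments": {"rows": [[1,[0,0.8,0],[0,0,0]],[1,[0,1.2,0],[0,0,0]],[1,[0,0.5,-3],[0,0,0]],[1,[0,0.5,-4],[0,0,0]],[1,[0,4,-4],[0,0,0]],[1,[0,5,-2],[0,0,0]],[1,[0,5,0],[0,0,0]],[1,[0,5,0],[0,0,0]],[1,[0,5,0],[0,0,0]],[1,[0,0,0],[0,0,0]]]}}

```text
time: 11.9
ee_pos: [0.4881, -0.1486, 0.2018]
tcp_rot: [179.9, -0.5, -14.3]
wrist_force: [1.0, 0.1, 0.3]
opening: 0.0
```

Run:
```python
from h import *
st()
p=camera('top'); cv2.imwrite('pics/t9z.png',cv2.resize(p['img'][130:270,180:370,::-1],None,fx=4,fy=4,interpolation=cv2.INTER_CUBIC))
for t in ['flux_tin','battery_9v','screwdriver_red','marker_black']:
        print(t,[(np.round(r['point'],3).tolist(),round(r['confidence'],2)) for r in spotter.spot_in(p,t)])
```

```text
11.9 [ 0.4881 -0.1486  0.2018] [179.86  -0.48 -14.26] F [1.  0.1 0.3] loc [ 0.031  -0.2052] op 0.0
flux_tin [([0.636, 0.121, 0.02], 0.93)]
battery_9v [([0.601, 0.031, 0.047], 0.71)]
screwdriver_red []
marker_black []
```

View pics/t9z.png

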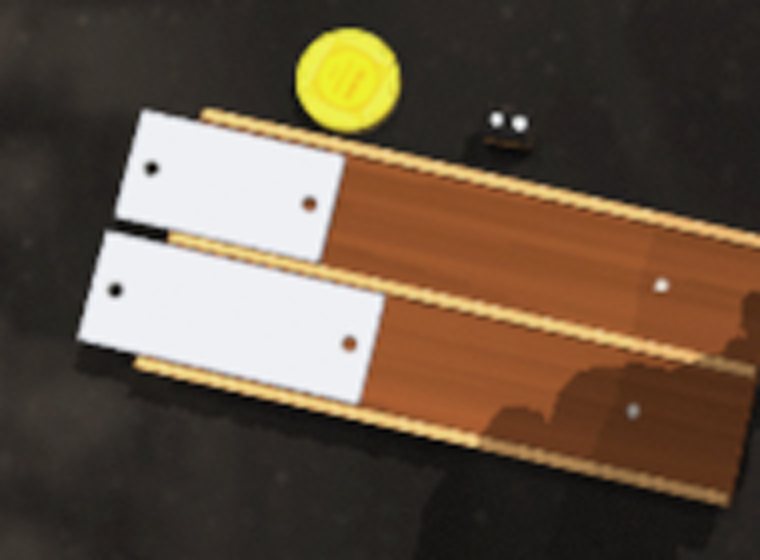

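Run:
```python
from h import *
p=camera('top')
f=lambda u,v,z: np.round(loc(onplane(p,(u+.5)/4-.5+180,(v+.5)/4-.5+130,z)),4)
print('short',f(141,110,.066),f(116,217,.066),'trail',f(344,156,.066),f(322,262,.066)); print('long',f(105,231,.066),f(78,340,.066),'trail',f(385,296,.066),f(360,403,.066))
print(job_done())
```

```text
short [0.0616 0.1902] [0.003 0.188] trail [0.0621 0.0793] [0.0045 0.0767]
long [-0.0055  0.1917] [-0.0642  0.1902] trail [-0.0054  0.0402] [-0.0627  0.0394]
the job is handed in; nothing more can be done
None
```

Both plates are pushed out past the ledge's left end by about 30 mm, and the job is handed in. I used the closed fingertips, pushing the long plate first and then the short one. The robot clock read about 12 s when I handed in.

| Plate | Overhang, wrist camera | Overhang, final top view |
|---|---|---|
| Long | about 30 mm | about 31–32 mm |
| Short | about 29.5 mm | about 29.5–30 mm |

- **Camera disagreement:** the two views differ by 1–2 mm, which is within the 2 mm calibration.
- **Plates:** the final top view shows each plate in its own lane. The wrist force readings stayed at about 1 N.
- **Things around the ledge:** the tin and battery show no sign of having moved. The last check did not find the screwdriver or the marker, but the arm never went down near where they were first seen.
- **Robot:** the arm was well clear of everything when I handed in.

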